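# Sweep the tile chips off the print-room plate with the scraper block

## Task

Take the scraper block that stands on end in its wooden holder, set it down on its rubber foot on the bare bench without dropping it or letting it fall over, and let go; then take it again by its rib and, holding it with its foot lightly on the steel plate, sweep all five tile chips over the open edge into the tray, touching the chips only with the scraper. Finally leave the scraper standing on its foot on the bench, and leave the other things where they are.

Things in the scene. Friction and masses are not known exactly. Their poses are not given: they have to be found in the camera images.
- stand: Clearing stand fixed to the bench: wooden box 210 (x) x 240 (y) mm, its steel top plate 50 mm above the bench. Wooden rims 8 mm high, 6 mm thick, along both long sides and the +y end leave 198 mm clear width; the -y edge is open. Chip tray joined to that edge. Origin: on the bench under the plate's centre, z up.
- open_edge (a point): Middle of the plate's open edge, on the plate surface (stand frame x 0, y -120, z 50 mm); axes as the stand. The far rim's inner face is at stand y = 114 mm. All chips start between stand y = -65 and 70 mm, so a strip 44 mm wide inside that rim is bare.
- tray (a point): Centre of the inner floor of the open aluminium chip tray, part of the stand. It runs from the open edge out to stand y = -250 mm and is as wide as the stand (inside x -101 to 101 mm); inner floor 5 mm, walls 40 mm above the bench, 10 mm lower than the plate.
- scraper: T-section block, 120 mm long (x), 55 high (z), 0.11-0.22 kg: black rubber foot 32 wide (y), 14 high; wooden rib 18 wide, 41 high, full length. Origin: centre of foot underside; z from foot to rib. Starts on end in the holder, +x end up and leaning 35 deg from vertical to the holder's +x, rib (+z) on the upper, robot side. Stable on its foot.
- holder: Slanted wooden holder fixed to the bench, about 110 (x) x 58 (y) mm, 78 mm high at its backrest. Its open pocket (60 x 42 mm, 38 mm deep) and the backrest on its +x side lean 35 deg from vertical towards +x; the scraper leans on the backrest and slides out along its own length. Its -x side is towards the robot. Origin: on the bench, middle of its underside; z up.
- chip0: Loose broken terracotta tile chip, about 26 x 21 mm and 7 mm thick, about 11 g, lying flat on the plate. Origin: centre of its underside.
- chip1: Loose broken terracotta tile chip, about 26 x 21 mm and 7 mm thick, about 11 g, lying flat on the plate. Origin: centre of its underside.
- chip2: Loose broken terracotta tile chip, about 26 x 21 mm and 7 mm thick, about 11 g, lying flat on the plate. Origin: centre of its underside.
- chip3: Loose broken terracotta tile chip, about 26 x 21 mm and 7 mm thick, about 11 g, lying flat on the plate. Origin: centre of its underside.
- chip4: Loose broken terracotta tile chip, about 26 x 21 mm and 7 mm thick, about 11 g, lying flat on the plate. Origin: centre of its underside.
- inkpad: Bystander: closed ink pad, 80 x 60 x 23 mm, origin centre of underside.
- tin: Bystander: plain steel tin, 72 mm across, 40 mm high, origin centre of underside.
- stamp_a: Bystander: wooden stamp block 48 x 32 x 28 mm, origin centre of underside.
- stamp_b: Bystander: wooden stamp block 48 x 32 x 28 mm, origin centre of underside.
- mug: Bystander: white mug, 84 mm across, 92 mm high, origin centre of underside.
- bottle: Bystander: white bottle, 44 mm across, 110 mm high, origin centre of underside.
- jar: Bystander: glass jar, 68 mm across, 75 mm high, origin centre of underside.
Not all that is in view belongs to the job. What is shaped like the scraper but red is not meant.

How it is judged:
By the outcome, as a careful person would: the job done as asked, in the order asked, and still so for the second after the job is handed in, with the robot touching nothing.
It also fails if it takes over 72 s, if anything falls off the work surface, if the arm or the gripper's body presses on something with over 40 N, if the wrist force passes 120 N, or if a joint passes its speed limit or range.

## Robot

A 6-joint arm with a two-finger parallel gripper is mounted at the origin on the work surface. World frame = base frame: x ahead of the robot, y to its left, z up, the work surface at z = 0. Lengths are in m, angles in rad, forces in N, time in s.
With the tool pointing down it reaches from about 0.375 to 0.825 m from the base axis. Payload 5.5 kg.
Tool frame: the origin (TCP) lies between the finger pads; the fingertips stand 22 mm ahead of it and the grasp point (between the pads) lies 3 mm ahead of it; z points along the fingers, y is the line along which they close (so a half turn about z gives the same grasp; the last joint's range is limited). The gripper opens to 85 mm and grips with 20 to 120 N. Pads are 22 mm wide; open, the fingers measure 114 mm over their backs; the gripper's body (76 mm by 85 mm) begins 54 mm behind the grasp point. The pads swing forward as they close: fully open they stand 13 mm farther back than shut.
Start: joints at [1.258, 0.314, -0.047, 1.21, 0, 1.571], TCP at [0.185, 0.571, 0.218] pointing down, gripper open.
Joint ranges: [-2.67, 2.67], [-0.69, 1.73], [-1.03, 1.25], [-2.08, 2.16], [-1.42, 1.45], [-3.14, 3.14]. Speed limits (rad/s): [2.39, 2.39, 3.01, 3.14, 3.14, 3.14].

## Interface

Orientations are given as a unit quaternion [w, x, y, z].
In Python, from station import manip, open_jaws, close, kinematics, status, cams, sign_off gives the robot as it stands. Calls block until the motion is done:
- manip.move_ptp(position, orientation): joint-space move of the TCP to a pose.
- manip.servo_line(position, rate=0.15, attitude=None): straight line of the TCP; attitude=None keeps the orientation; rate is the mean speed in m/s.
- manip.movej(angles): joint-space move.
- open_jaws() and close(f_grip=None): open the fingers fully, or close them until they stop; f_grip is the grip in N (None keeps the last).
- manip.hold(seconds).
- kinematics.inverse_kinematics(position, orientation): joint angles nearest the present ones, or None.
- status.get_state(): the state.
- cams.grab_frame(name): name is "scene" or "side" or "wrist"; returns a dict with "pixels" (384x512x3 uint8, blue, green, red), "fovy" (degrees; the focal length in pixels is half the picture's height over the tangent of half this angle, whatever the lens; pixels are square), "cx", "cy" (the principal point, pixels), "k1" (the pictures are not rectified: a ray, as slopes to the right and down, at radius r is drawn at 1 + k1 r^2 times it, then the intrinsics apply), "rvec" (rotation vector, rad) and "tvec" (3), from world to camera coordinates, as OpenCV has them. Camera axes: x right, y down, z forward; pixel columns grow to the right and rows downward; lengths in m; the calibration is good to about 2 mm. A picture is of the moment at which its call begins. There is no depth.
A pose or a line that the arm cannot do raises manip.MotionError and nothing moves.
- sign_off(): hands the job in; it is judged then, once.
The state is a dict: "clock": time; "joints": joint angles; "qd": joint speeds; "joint_torque": joint torques, N m; "tool_pos": TCP position; "tool_rot": TCP orientation; "ft_force": force on the tool from outside, world axes, zero at the start; "ft_torque": the same for the moment, N m; "finger_gap": opening from 0.0 (shut) to 1.0 (fully open); "gripper_force": force on a finger pad.
Only numpy, scipy, OpenCV 4.12 (cv2) and the standard library are available. Lean on these libraries where they do the work, as an engineer would, in place of code of your own. Each camera call takes 0.05 s, during which the arm holds its last target. There are 200 camera calls.

## Working session

There is one attempt and no reset: what is moved stays moved. The work goes in short steps, each a Python script; the robot and the scene stay as the last script left them, time stands still between calls to the robot, and variables do not carry over. Pictures are saved under pics/ and viewed, at most 10 in all, crops included, and the job is handed in when it is done.

```bash
ls; mkdir -p pics; cat > h.py <<'E'
import numpy as np, cv2
from scipy.spatial.transform import Rotation as Rot
from station import manip, open_jaws, close, kinematics, status, cams, sign_off
def grab(n,save=None):
    f=cams.grab_frame(n); f['pixels']=np.array(f['pixels'],np.uint8)
    if save: cv2.imwrite('pics/'+save,f['pixels'])
    return f
def K(f):
    h=f['pixels'].shape[0]; fl=h/2/np.tan(np.radians(f['fovy'])/2)
    return np.array([[fl,0,f['cx']],[0,fl,f['cy']],[0,0,1]]),np.array([f['k1'],0,0,0,0.])
def ray(f,px):
    k,d=K(f); n=cv2.undistortPoints(np.array(px,float).reshape(-1,1,2),k,d)[:,0]
    R=cv2.Rodrigues(np.array(f['rvec'],float))[0]; t=np.array(f['tvec'],float).ravel()
    return -R.T@t, np.c_[n,np.ones(len(n))]@R
def onz(f,px,z):
    o,d=ray(f,px); return o+d*((z-o[2])/d[:,2])[:,None]
def proj(f,P):
    k,d=K(f); return cv2.projectPoints(np.array(P,float).reshape(-1,1,3),np.array(f['rvec'],float),np.array(f['tvec'],float),k,d)[0][:,0]
def tri(fa,a,fb,b):
    o1,d1=ray(fa,a);o2,d2=ray(fb,b);out=[]
    for u,v in zip(d1,d2):
        s=np.linalg.lstsq(np.c_[u,-v],o2-o1,rcond=None)[0]
        p,q=o1+s[0]*u,o2+s[1]*v; out.append(np.r_[(p+q)/2,np.linalg.norm(p-q)])
    return np.array(out)
E
python3 - <<'E'
from h import *
import pickle
fs={n:grab(n,n+'0.png') for n in('scene','side')}
pickle.dump(fs,open('f0.pkl','wb'))
for n,f in fs.items():
    print(n,f['fovy'],f['k1'],ray(f,[[256,192]]))
cv2.imwrite('pics/both0.png',np.vstack([fs['scene']['pixels'],fs['side']['pixels']])[:, :])
for n in fs: cv2.imwrite(f'pics/{n}0b.png',cv2.resize(fs[n]['pixels'],(800,600),interpolation=cv2.INTER_CUBIC))
s=status.get_state(); print(s)
E
```

```text
pics
scene 54.93694538196015 -0.009438684167862473 (array([1.27492523, 0.32843237, 1.04756212]), array([[-0.56744922, -0.24918247, -0.78485807]]))
side 53.01729756322036 -0.10057627176872466 (array([-0.09307754, -0.76391592,  1.02327672]), array([[ 0.46879684,  0.55060158, -0.69087666]]))
{'clock': 0.1, 'joints': array([ 1.25800491e+00,  3.14178636e-01, -4.79629159e-02,  1.21021640e+00,
        3.32445024e-05,  1.57081400e+00]), 'qd': array([-0.00036591, -0.00157183,  0.00350963,  0.00185904,  0.00102418,
       -0.00186925]), 'joint_torque': array([ 6.56665634e-04, -5.40768027e+01,  3.40540552e+01,  1.11996441e-02,
        2.11516880e-05, -1.69786557e-05]), 'tool_pos': array([0.18445197, 0.57037528, 0.21731391]), 'tool_rot': array([-1.38031177e-04,  1.55767622e-01,  9.87793419e-01, -7.68695422e-04]), 'ft_force': array([-0.687165  ,  0.13262526, -0.62559964]), 'ft_torque': array([-0.04529995,  0.00042555,  0.02251964]), 'gripper_force': 0.0, 'finger_gap': 1.0025772180080097}
```

View pics/scene0b.png

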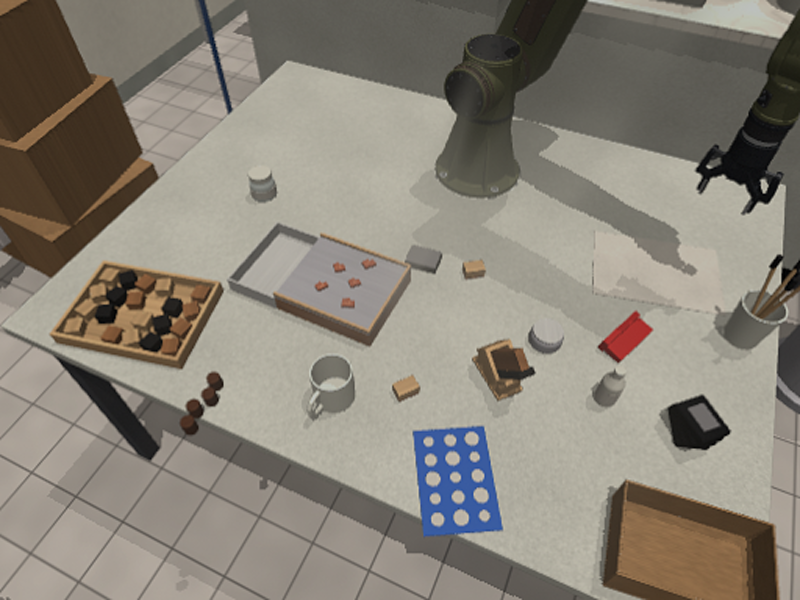

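View pics/side0b.png

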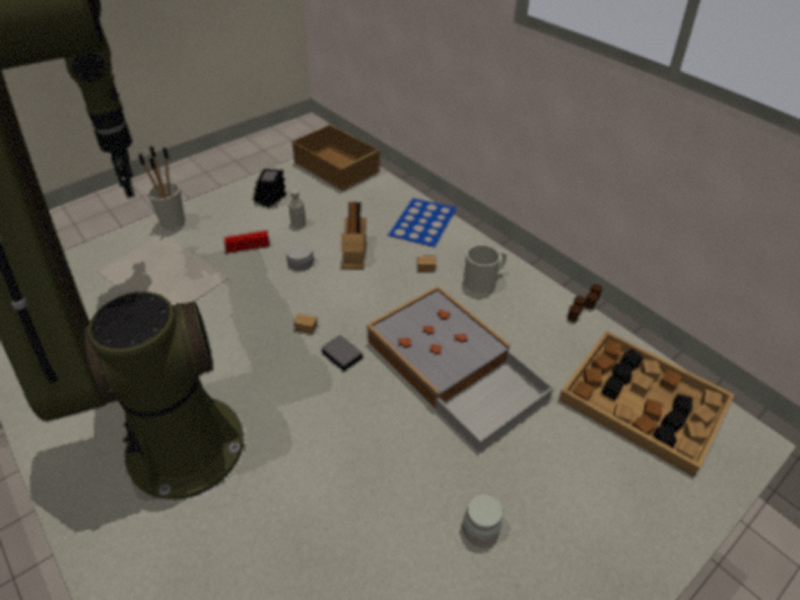

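The scene view (800x600 scale) shows the holder and scraper at about (505,365), the stand at (345,285) with five red chips, the tin at (546,335), the bottle at (609,387), stamps at (405,387) and (473,268), the ink pad at (424,258) and the mug at (331,385). The side view shows the holder at (353,237) and the stand at (440,340). Next I'll zoom in.

```bash
python3 - <<'E'
from h import *
import pickle
fs=pickle.load(open('f0.pkl','rb'))
a,b=fs['scene']['pixels'],fs['side']['pixels']
# crops: holder 90x? at x5
def c(im,x,y,w,h,s): return cv2.resize(im[y:y+h,x:x+w],(w*s,h*s),interpolation=cv2.INTER_CUBIC)
top=np.hstack([c(a,295,210,66,50,6),c(b,195,122,66,50,6)])
bot=np.hstack([c(a,140,135,132,99,3),c(b,225,178,132,99,3)])
cv2.imwrite('pics/crop1.png',np.vstack([top,bot]))
print(top.shape,bot.shape)
for n,f in fs.items():
    hsv=cv2.cvtColor(f['pixels'],cv2.COLOR_BGR2HSV)
    m=((hsv[...,0]<9)&(hsv[...,1]>110)).astype(np.uint8)
    N,_,st,ce=cv2.connectedComponentsWithStats(m)
    x0,x1=(180,270) if n=='scene' else (240,320)
    for i in range(1,N):
        if st[i,4]>8 and x0<ce[i,0]<x1: print(n,ce[i].round(1),st[i,4],onz(f,[ce[i]],.0535)[0].round(3))
E
```

```text
(300, 792, 3) (297, 792, 3)
scene [235.3 168.3] 16 [ 0.487 -0.1    0.054]
scene [216.6 170.9] 19 [ 0.526 -0.156  0.053]
scene [226.2 180.3] 20 [ 0.551 -0.104  0.053]
scene [203.6 183.1] 11 [ 0.595 -0.17   0.053]
scene [224.8 194.1] 10 [ 0.608 -0.081  0.054]
side [272.7 209.7] 11 [ 0.553 -0.096  0.054]
```

View pics/crop1.png

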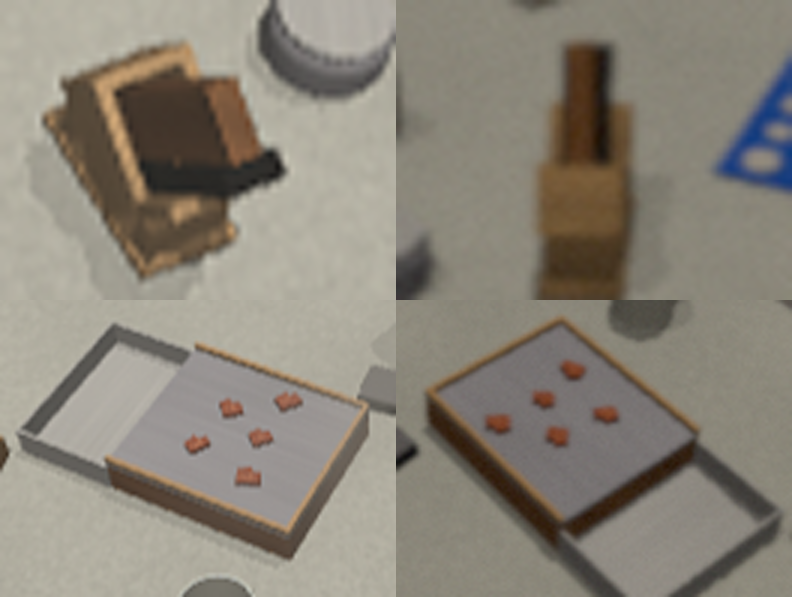

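The crop shows the scraper's rib end at scene crop (205-265,80-158), with its foot below it on the camera side. The holder's base corners are at (45,118), (145,275) and (235,235). The stand rim corners are clear in both views.

```bash
python3 - <<'E'
from h import *
import pickle
fs=pickle.load(open('f0.pkl','rb')); S,D=fs['scene'],fs['side']
cs=lambda p:[(295+x/6-.4,210+y/6-.4) for x,y in p]
cd=lambda p:[(195+(x-396)/6-.4,122+y/6-.4) for x,y in p]
ss=lambda p:[(140+x/3-.3,135+(y-300)/3-.3) for x,y in p]
sd=lambda p:[(225+(x-396)/3-.3,178+(y-300)/3-.3) for x,y in p]
print('holder base',onz(S,cs([(45,122),(145,277),(237,237)]),0).round(3))
print('side base', onz(D,cd([(538,297),(628,297)]),0).round(3))
a=[(108,460),(290,530),(368,405),(195,346)]; b=[(697,435),(562,320),(428,395),(565,522)]
print('stand tri',tri(S,ss(a),D,sd([b[0],b[1],b[2],b[3]])).round(4))
print('scene',onz(S,ss(a),.058).round(4)); print('side',onz(D,sd(b),.058).round(4))
P=tri(S,ss(a),D,sd(b))[:,:3]
print(np.linalg.norm(P-np.roll(P,-1,0),axis=1))
# rib end: outer edge corners (far from foot) 
print('rib end top edge',tri(S,cs([(205,82),(240,80)]),D,cd([(600,43),(565,43)])).round(4), tri(S,cs([(205,82),(240,80)]),D,cd([(565,43),(600,43)])).round(4))
chs=[(231,407),(288,401),(260,437),(196,444),(247,477)]; chd=[(557,436),(497,423),(543,398),(606,413),(572,370)]
print('chips',tri(S,ss(chs),D,sd(chd)).round(3))
E
```

```text
holder base [[0.602 0.202 0.   ]
 [0.671 0.283 0.   ]
 [0.628 0.321 0.   ]]
side base [[0.561 0.244 0.   ]
 [0.609 0.205 0.   ]]
stand tri [[ 0.6521 -0.2511  0.0488  0.0015]
 [ 0.659  -0.0146  0.054   0.0048]
 [ 0.4534 -0.0097  0.0518  0.0035]
 [ 0.4515 -0.2475  0.0522  0.0028]]
scene [[ 0.6574 -0.2451  0.058 ]
 [ 0.6598 -0.0114  0.058 ]
 [ 0.4571 -0.0065  0.058 ]
 [ 0.4554 -0.2431  0.058 ]]
side [[ 0.6456 -0.2565  0.058 ]
 [ 0.6572 -0.0197  0.058 ]
 [ 0.4507 -0.0162  0.058 ]
 [ 0.4491 -0.2517  0.058 ]]
[0.23667002 0.2056913  0.23778966 0.20065169]
rib end top edge [[0.6473 0.2817 0.1514 0.004 ]
 [0.6338 0.2986 0.1469 0.0016]] [[0.6356 0.2889 0.1474 0.0172]
 [0.6457 0.2912 0.1511 0.0195]]
chips [[ 0.525 -0.156  0.055  0.   ]
 [ 0.487 -0.098  0.054  0.001]
 [ 0.552 -0.102  0.055  0.001]
 [ 0.592 -0.166  0.055  0.001]
 [ 0.611 -0.089  0.054  0.001]]
```

```bash
cat >> h.py <<'E'
yaw=np.radians(49.2); ux=np.array([np.cos(yaw),np.sin(yaw),0]); uy=np.array([-ux[1],ux[0],0]); uz=np.array([0,0,1.])
L=np.radians(35); sa=np.sin(L)*ux+np.cos(L)*uz; sr=-np.cos(L)*ux+np.sin(L)*uz
O=np.array([.6405,.290,.149])-.06*sa-.055*sr   # scraper origin in holder
def quat(z,y):
    q=Rot.from_matrix(np.c_[np.cross(y,z),y,z]).as_quat(); return np.r_[q[3],q[:3]]
def S(x,y,z): return O+x*sa+y*uy+z*sr
E
python3 - <<'E'
from h import *
import pickle
fs=pickle.load(open('f0.pkl','rb'))
C=[S(.06,y,z) for y,z in((.009,.055),(-.009,.055),(.016,.014),(-.016,.014),(.016,0),(-.016,0))]
print(((proj(fs['scene'],C)-[294.6,209.6])*6).round(0).tolist())
print(((proj(fs['side'],C)-[194.6,121.6])*6+[396,0]).round(0).tolist())
print('O',O)
J=lambda *p:onz(fs['scene'],np.array(p)*.64,0).round(3).tolist()
print('tin,stampR,stampF,inkpad,mug,bottle,red,jar',J((546,345),(473,275),(405,395),(424,268),(331,405),(609,400),(625,345),(262,195)))
print('paper',J((593,295),(593,230)),'blue',J((414,430),(485,428)))
for t in (0,10,20,30):
  for s in (1,-1):
    th=np.radians(t); z=-(np.cos(th)*sr)-np.sin(th)*sa   # tilt tool towards down
    q=quat(z,s*uy); p=S(.006,0,.042)
    print(t,s,[None if (j:=kinematics.inverse_kinematics(pp,q)) is None else np.round(j,2) for pp in (p+.11*sr,p,p+.08*sa)])
E
```

```text
[[237.0, 75.0], [205.0, 88.0], [278.0, 149.0], [222.0, 173.0], [288.0, 176.0], [232.0, 200.0]]
[[568.0, 43.0], [595.0, 43.0], [563.0, 43.0], [610.0, 44.0], [565.0, 44.0], [612.0, 44.0]]
O [0.6474516  0.2980535  0.06830417]
tin,stampR,stampF,inkpad,mug,bottle,red,jar [[0.501, 0.337, 0.0], [0.376, 0.124, 0.0], [0.74, 0.106, 0.0], [0.404, 0.009, 0.0], [0.822, -0.021, 0.0], [0.579, 0.489, 0.0], [0.43, 0.494, 0.0], [0.34, -0.492, 0.0]]
paper [[0.319, 0.4, 0.0], [0.106, 0.353, 0.0]] blue [[0.803, 0.153, 0.0], [0.742, 0.279, 0.0]]
0 1 [None, array([ 0.14,  0.29, -0.98, -0.52,  0.57, -0.47]), array([ 0.2 ,  0.19, -0.86, -0.33,  0.53, -0.42])]
0 -1 [None, array([ 0.14,  0.29, -0.98, -0.52,  0.57,  2.67]), array([ 0.2 ,  0.19, -0.86, -0.33,  0.53,  2.72])]
10 1 [array([ 0.05, -0.01, -0.89,  0.08,  0.53, -0.63]), array([ 0.19,  0.22, -0.84, -0.15,  0.45, -0.51]), array([ 0.25,  0.17, -0.7 ,  0.01,  0.42, -0.46])]
10 -1 [array([ 0.05, -0.01, -0.89,  0.08,  0.53,  2.51]), array([ 0.19,  0.22, -0.84, -0.15,  0.45,  2.63]), array([ 0.25,  0.17, -0.7 ,  0.01,  0.42,  2.68])]
20 1 [array([ 0.13,  0.01, -0.74,  0.34,  0.39, -0.63]), array([ 0.25,  0.22, -0.68,  0.15,  0.34, -0.52]), array([ 0.29,  0.2 , -0.52,  0.31,  0.31, -0.48])]
20 -1 [array([ 0.13,  0.01, -0.74,  0.34,  0.39,  2.51]), array([ 0.25,  0.22, -0.68,  0.15,  0.34,  2.62]), array([ 0.29,  0.2 , -0.52,  0.31,  0.31,  2.66])]
30 1 [array([ 0.2 ,  0.08, -0.57,  0.57,  0.26, -0.61]), array([ 0.3 ,  0.27, -0.5 ,  0.42,  0.23, -0.52]), array([ 0.34,  0.27, -0.33,  0.58,  0.21, -0.48])]
30 -1 [array([ 0.2 ,  0.08, -0.57,  0.57,  0.26,  2.53]), array([ 0.3 ,  0.27, -0.5 ,  0.42,  0.23,  2.63]), array([ 0.34,  0.27, -0.33,  0.58,  0.21,  2.66])]
```

```bash
cat >> h.py <<'E'
th=np.radians(20); gz=-np.cos(th)*sr-np.sin(th)*sa; gq=quat(gz,uy); gp=S(.006,0,.044)
E
python3 - <<'E'
from h import *
pre=gp-.10*gz
manip.move_ptp(pre+[0,0,.08],gq)
manip.move_ptp(pre,gq)
s=status.get_state(); print(s['clock'],s['tool_pos'],pre,s['ft_force'],s['joints'].round(2))
f=grab('wrist'); f2=grab('scene')
import pickle; pickle.dump(f,open('w1.pkl','wb'))
C=np.array([S(x,y,.055) for x,y in((.06,.009),(.06,-.009),(-.02,.009),(-.02,-.009))])
print(proj(f,C).round(0).tolist())
im=cv2.resize(f['pixels'],(512,384))
b=cv2.resize(f2['pixels'][130:274,240:432],(512,384))
cv2.imwrite('pics/w1.png',cv2.resize(np.vstack([im,b]),(400,600)))
E
```

```text
2.4333 [0.5878884  0.23065077 0.17973541] [0.58867061 0.22995508 0.18037165] [ 0.5900424  -0.79518918  0.96409463] [ 0.17  0.03 -0.67  0.38  0.37 -0.59]
[[267.0, 255.0], [244.0, 255.0], [267.0, 155.0], [244.0, 155.0]]
```

View pics/w1.png

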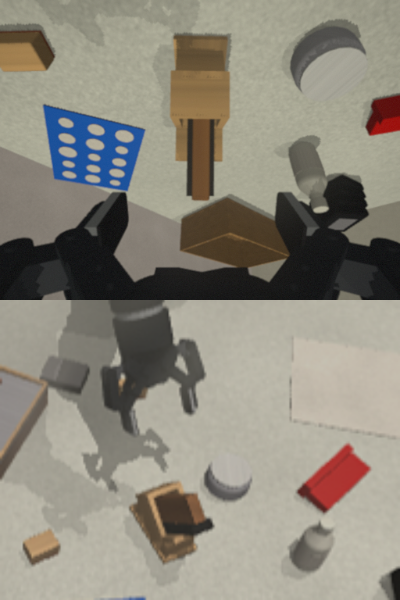

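The wrist view shows the rib end at about (246-269,252) in raw pixels, where I predicted (244-267,255), so it is well aligned. I'll grasp and extract now.

```bash
python3 - <<'E'
from h import *
import pickle
manip.servo_line(gp,rate=.08)
s=status.get_state(); print(s['clock'],s['tool_pos']-gp,s['ft_force'])
close(60); s=status.get_state(); print(s['clock'],s['finger_gap'],s['gripper_force'],s['ft_force'],s['tool_pos']-gp)
manip.servo_line(gp+.012*sa,rate=.03); s=status.get_state(); print(s['ft_force'],s['finger_gap'])
manip.servo_line(gp+.08*sa,rate=.06); s=status.get_state(); print(s['clock'],s['ft_force'],s['finger_gap'],s['gripper_force'])
f=grab('side');g=grab('scene'); pickle.dump((f,g),open('g2.pkl','wb'))
cv2.imwrite('pics/g2.png',np.hstack([cv2.resize(f['pixels'][90:210,160:280],(400,400)),cv2.resize(g['pixels'][150:270,260:380],(400,400))]))
e=np.array([1.,0,0]); pz=-np.cos(th)*uz-np.sin(th)*e; pq=quat(pz,np.array([0,1.,0]))
for z in(.15,.044): print(kinematics.inverse_kinematics([.55,.11,z],pq))
E
```

```text
3.9333 [ 2.73350561e-04 -8.54794610e-05  6.00805009e-04] [-0.72011868  0.27659835 -0.06444063]
4.6917 0.1305209523312213 58.65230821073055 [-3.6307808  -2.07920057  4.49788399] [-8.97825395e-05  8.31550963e-05  2.08267637e-04]
[-0.32922241  0.22216684 -1.7218762 ] 0.12521654076752933
6.525 [ 0.60701946  0.14770849 -1.85694799] 0.12621926175614243 59.31124214082956
[0.16328063 0.5903796  0.15212321 1.47732439 0.05562613 0.15359256]
[0.16328063 0.66587344 0.0287688  1.27847614 0.05562613 0.15359256]
```

View pics/g2.png

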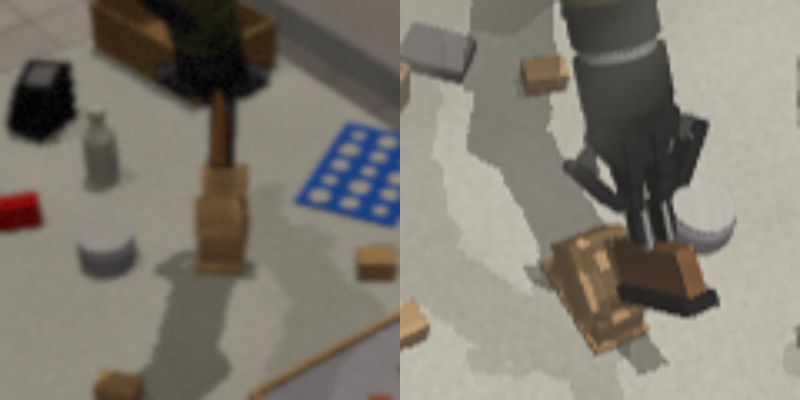

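The side and scene views show the scraper out of the pocket in the jaws, with its weight reading about 1.8 N. Next I'll carry it to the bench spot and set it down with force feedback.

```bash
cat >> h.py <<'E'
e=np.array([1.,0,0]); pz=-np.cos(th)*uz-np.sin(th)*e; pq=quat(pz,np.array([0,1.,0]))
def st(): return status.get_state()
def down(z,zmin,step=.001,F=4,rate=.02):
    p=st()['tool_pos'].copy(); xy=p[:2].copy(); f0=np.mean([(manip.hold(.02),st()['ft_force'][2])[1] for _ in range(3)])
    while z>zmin:
        z-=step; manip.servo_line([xy[0],xy[1],z],rate=rate); f=st()['ft_force'][2]-f0
        if f>F: break
    print('down z',z,'dF',f,'tz',st()['tool_pos'],st()['clock']); return z
E
python3 - <<'E'
from h import *
manip.servo_line(gp+.08*sa+[0,0,.07],rate=.15)
manip.move_ptp([.55,.11,.14],pq)
manip.servo_line([.55,.11,.056],rate=.08)
import pickle
pickle.dump(dict(side=grab('side','pl_side.png'),scene=grab('scene','pl_scene.png')),open('pl.pkl','wb'))
s=st();print(s['clock'],s['tool_pos'],s['ft_force'],s['ft_torque'],s['finger_gap'])
z=down(.056,.034)
print(st()['ft_torque'])
a=cv2.imread('pics/pl_side.png');g=cv2.imread('pics/pl_scene.png')
cv2.imwrite('pics/pl.png',np.hstack([cv2.resize(a[140:260,160:280],(400,400)),cv2.resize(g[140:260,210:330],(400,400))]))
E
```

```text
9.475 [0.55046307 0.11008503 0.05655943] [ 0.24562557 -0.2532488  -1.37396286] [-0.03696324 -0.52632067  0.00872867] 0.11425762226342595
down z 0.04299999999999999 dF 5.633116836965941 tz [0.55057603 0.10993048 0.04344092] 12.775
[-0.2282602  -0.0597526   0.05465769]
```

View pics/pl.png

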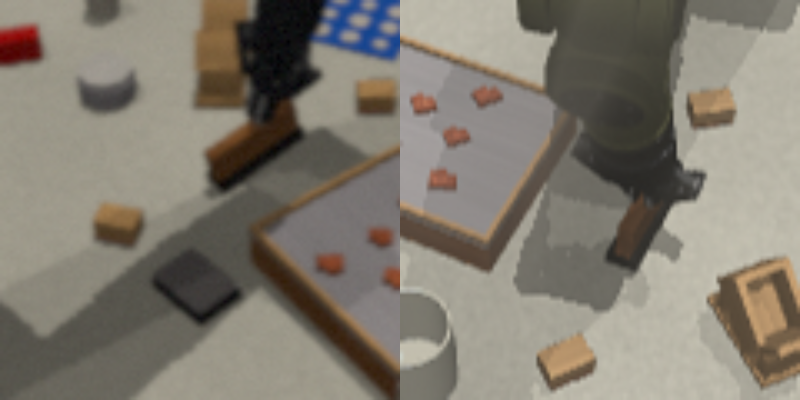

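Both views show the scraper level over bare bench, and contact came at TCP z 43 mm against an expected 44 mm. I'll release, back off and look from straight above.

```bash
cat >> h.py <<'E'
def vq(a): # tool down, closing axis y at world angle a+90deg
    return quat(-uz,np.array([-np.sin(a),np.cos(a),0]))
E
python3 - <<'E'
from h import *
import pickle
open_jaws(); p=st()['tool_pos']; manip.servo_line(p-.09*pz,rate=.12)
manip.move_ptp([.545,.11,.19],vq(0)); manip.hold(.2)
f=grab('wrist'); pickle.dump(f,open('w3.pkl','wb')); s=st(); print(s['clock'],s['tool_pos'],s['ft_force'])
C=[[.545+x,.11+y,z] for x,y,z in((.06,.009,.055),(.06,-.009,.055),(-.06,-.009,.055),(-.06,.009,.055))]
print(proj(f,C).round(0).tolist())
im=f['pixels'].copy(); cv2.imwrite('pics/w3.png',im)
E
```

```text
15.2333 [0.54546713 0.10984147 0.18832131] [ 0.50802835  0.57085027 -1.09980786]
[[266.0, 238.0], [248.0, 238.0], [247.0, 113.0], [267.0, 113.0]]
```

View pics/w3.png

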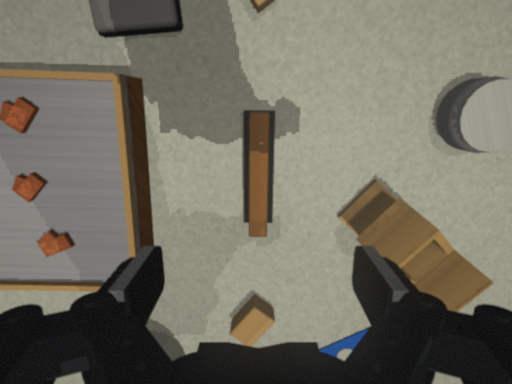

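The wrist view shows the scraper standing on its foot. The rib spans columns 249-268 and rows 111-236, so it sits about 2 mm towards -x of my prediction. The stand's far rim shows at columns 118-138. I'll refine the stand pose from this picture.

```bash
python3 - <<'E'
from h import *
import pickle
f=pickle.load(open('w3.pkl','rb'))
print('rim outer corners',onz(f,[(131,76),(138,288)],.058).round(4).tolist())
print('scraper rib corners',onz(f,[(249,111),(269,111),(268,236),(249,236)],.055).round(4).tolist())
hsv=cv2.cvtColor(f['pixels'],cv2.COLOR_BGR2HSV)
for r in (110,150,190,230,260): print(r,[tuple(hsv[r,c]) for c in range(108,156,3)])
manip.move_ptp([.535,-.13,.36],vq(0)); manip.hold(.2)
f=grab('wrist'); pickle.dump(f,open('w4.pkl','wb')); print(st()['clock'])
cv2.imwrite('pics/w4.png',cv2.resize(f['pixels'],(800,600),interpolation=cv2.INTER_CUBIC))
E
```

```text
rim outer corners [[0.4551, 0.0036, 0.058], [0.659, -0.012, 0.058]]
scraper rib corners [[0.4835, 0.1027, 0.055], [0.4835, 0.1203, 0.055], [0.603, 0.1205, 0.055], [0.603, 0.1018, 0.055]]
110 [(np.uint8(24), np.uint8(10), np.uint8(124)), (np.uint8(12), np.uint8(10), np.uint8(125)), (np.uint8(16), np.uint8(22), np.uint8(128)), (np.uint8(17), np.uint8(133), np.uint8(152)), (np.uint8(18), np.uint8(132), np.uint8(153)), (np.uint8(17), np.uint8(121), np.uint8(80)), (np.uint8(16), np.uint8(45), np.uint8(62)), (np.uint8(14), np.uint8(121), np.uint8(59)), (np.uint8(14), np.uint8(154), np.uint8(48)), (np.uint8(16), np.uint8(165), np.uint8(48)), (np.uint8(15), np.uint8(146), np.uint8(54)), (np.uint8(16), np.uint8(148), np.uint8(50)), (np.uint8(23), np.uint8(42), np.uint8(98)), (np.uint8(28), np.uint8(31), np.uint8(150)), (np.uint8(30), np.uint8(29), np.uint8(156)), (np.uint8(27), np.uint8(30), np.uint8(159))]
150 [(np.uint8(17), np.uint8(14), np.uint8(129)), (np.uint8(18), np.uint8(10), np.uint8(128)), (np.uint8(23), np.uint8(8), np.uint8(127)), (np.uint8(9), np.uint8(14), np.uint8(129)), (np.u
[... 2005 characters left out ...]
p.uint8(14), np.uint8(126)), (np.uint8(15), np.uint8(12), np.uint8(126)), (np.uint8(18), np.uint8(10), np.uint8(125)), (np.uint8(21), np.uint8(14), np.uint8(126)), (np.uint8(20), np.uint8(12), np.uint8(126)), (np.uint8(18), np.uint8(11), np.uint8(115)), (np.uint8(15), np.uint8(8), np.uint8(63)), (np.uint8(90), np.uint8(60), np.uint8(17)), (np.uint8(30), np.uint8(10), np.uint8(52)), (np.uint8(30), np.uint8(8), np.uint8(62)), (np.uint8(30), np.uint8(8), np.uint8(61)), (np.uint8(30), np.uint8(4), np.uint8(62)), (np.uint8(30), np.uint8(10), np.uint8(51)), (np.uint8(173), np.uint8(51), np.uint8(20)), (np.uint8(135), np.uint8(46), np.uint8(22)), (np.uint8(165), np.uint8(60), np.uint8(17))]
16.6167
```

View pics/w4.png

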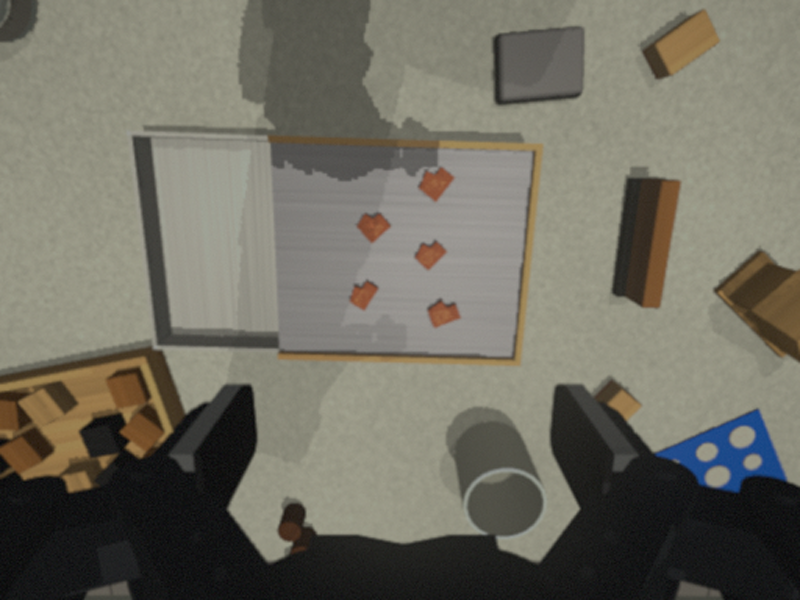

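The top view shows the rim's outer corners at (543,144), (519,364), (279,356) and (269,136) on the 800 scale, with all five chips inside. I'll convert these to positions.

```bash
python3 - <<'E'
from h import *
import pickle
f=pickle.load(open('w4.pkl','rb'))
P=onz(f,(np.array([(543,144),(519,364),(279,357),(268,136)])+.5)*.64-.5,.058); print(P.round(4).tolist(), np.linalg.norm(P-np.roll(P,-1,0),axis=1).round(4), P.mean(0))
M=np.array([[.105,.12],[.105,-.12],[-.105,-.12],[-.105,.12]])  # filled below by match
Q=P[:,:2]; # order: (-x,+y),(+x,+y),(+x,-y),(-x,-y)
M=np.array([[-.105,.12],[.105,.12],[.105,-.12],[-.105,-.12]])
c=Q.mean(0); H=(M).T@(Q-c); a=np.arctan2(H[0,1]-H[1,0],H[0,0]+H[1,1]); print('yaw',np.degrees(a),'c',c)
R=np.array([[np.cos(a),-np.sin(a)],[np.sin(a),np.cos(a)]]); print('res mm',((M@R.T+c-Q)*1e3).round(1).tolist())
hsv=cv2.cvtColor(f['pixels'],cv2.COLOR_BGR2HSV); m=((hsv[...,0]<10)&(hsv[...,1]>120)&(hsv[...,2]>90)).astype(np.uint8)
N,_,s,ce=cv2.connectedComponentsWithStats(m)
for i in range(1,N):
    if s[i,4]>60 and 170<ce[i,0]<345 and ce[i,1]<230:
        w=onz(f,[ce[i]],.055)[0,:2]; print('chip stand',((w-c)@R*1e3).round(0),s[i,4])
E
```

```text
[[0.4538, -0.0058, 0.058], [0.6619, -0.0126, 0.058], [0.6547, -0.2503, 0.058], [0.4477, -0.2455, 0.058]] [0.2082 0.2378 0.2071 0.2398] [ 0.55450071 -0.1285568   0.058     ]
yaw -1.588809520076431 c [ 0.55450071 -0.1285568 ]
res mm [[-0.9, 0.2], [0.9, 1.1], [1.4, -1.2], [-1.4, -0.1]]
chip stand [-69.  28.] 133
chip stand [-29. -29.] 134
chip stand [ 34. -35.] 63
chip stand [51. 42.] 76
```

The stand is at (0.5545,-0.129) with yaw -1.5°, and the residuals are about 1 mm. I'll regrasp by the rib and run the first sweep on the -x side.

```bash
cat >> h.py <<'E'
sy=np.radians(-1.5); sc=np.array([.5545,-.129]); sR=np.array([[np.cos(sy),-np.sin(sy)],[np.sin(sy),np.cos(sy)]])
def W(x,y,z): return np.r_[sc+sR@[x/1e3,y/1e3],z]
def sweep(x,yend=-124):
    manip.move_ptp(W(x,90,.125),vq(sy)); manip.servo_line(W(x,90,.100),rate=.08)
    z=down(.100,.088,F=2)
    print('contact rel',z-.05)
    for y in np.linspace(90,yend,5)[1:]:
        manip.servo_line(W(x,y,z),rate=.09); s=st(); print(round(y),s['ft_force'].round(1),s['tool_pos'][2].round(4),s['finger_gap'].round(3))
        df=s['ft_force'][2]-F0
        if df>6: z-=-.0005
        elif df<.8: z-=.0005
    manip.servo_line(W(x,yend,.14),rate=.12); print(st()['clock'])
F0=-2.0
E
python3 - <<'E'
from h import *
manip.move_ptp([.5433,.1113,.15],vq(0)); manip.servo_line([.5433,.1113,.044],rate=.08)
s=st(); print(s['ft_force'],s['tool_pos'])
close(70); s=st(); print(s['clock'],s['finger_gap'],s['gripper_force'],s['ft_force'])
manip.servo_line([.5433,.1113,.15],rate=.12); s=st(); print(s['ft_force'],s['finger_gap'])
import h; h.F0=s['ft_force'][2]
sweep(-36)
f=grab('scene','s5.png'); a=grab('side','s5b.png')
cv2.imwrite('pics/s5c.png',np.hstack([cv2.resize(f['pixels'][120:240,130:290],(400,300)),cv2.resize(a['pixels'][170:290,220:380],(400,300))]))
E
```

```text
[-0.44092375  0.17925845 -0.11609039] [0.54383335 0.11142883 0.04455782]
20.075 0.004060452907250699 0.0 [0.4292903  0.06512401 0.09175675]
[-0.54507947 -0.38234705  0.59581525] -0.001125817486725469
down z 0.088 dF -0.1728894868379148 tz [ 0.52060689 -0.03734823  0.0879303 ] 25.275
contact rel 0.03799999999999999Traceback (most recent call last):
  File "<stdin>", line 7, in <module>
  File "h.py", line 49, in sweep
    manip.servo_line(W(x,y,z),rate=.09); s=st(); print(round(y),s['ft_force'].round(1),s['tool_pos'][2].round(4),s['finger_gap'].round(3))
                                                                                                                 ^^^^^^^^^^^^^^^^^^^^^
AttributeError: 'float' object has no attribute 'round'
```

The second grasp closed on nothing, and my script should have stopped there. The empty fingertips stayed above the chips at about 66 mm. I'll lift and look.

```bash
python3 - <<'E'
from h import *
import pickle
p=st()['tool_pos']; manip.servo_line(p+[0,0,.08],rate=.15)
manip.move_ptp([.46,-.02,.33],vq(0)); open_jaws(); manip.hold(.1)
w=grab('wrist'); f=grab('scene'); a=grab('side'); pickle.dump((w,f,a),open('r5.pkl','wb')); print(st()['clock'],st()['finger_gap'])
top=np.hstack([cv2.resize(f['pixels'][120:240,180:340],(400,300)),cv2.resize(a['pixels'][130:250,160:320],(400,300))])
cv2.imwrite('pics/r5.png',np.hstack([top[:, :],])if 0 else np.vstack([top,np.hstack([cv2.resize(w['pixels'],(400,300)),top[:,:400]*0])]))
E
```

```text
28.5167 1.002463091711903
```

View pics/r5.png

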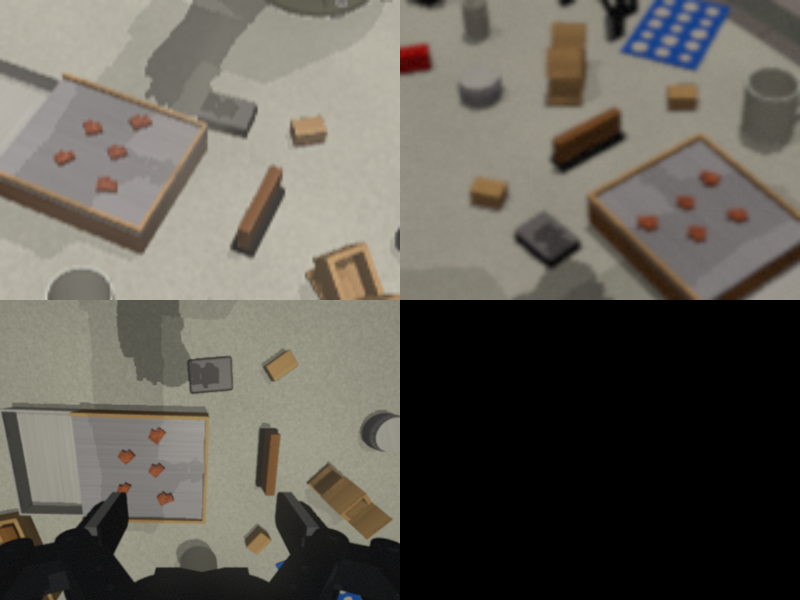

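The scraper still stands on its foot and the chips have not moved. I'll measure the rib again from all three views.

```bash
python3 - <<'E'
from h import *
import pickle
w,f,a=pickle.load(open('r5.pkl','rb')); print(w['rvec'],w['tvec'], st()['tool_pos'],st()['tool_rot'])
def ends(im,win):
    x,y,X,Y=win; hsv=cv2.cvtColor(im,cv2.COLOR_BGR2HSV)[y:Y,x:X]
    m=((hsv[...,0]>4)&(hsv[...,0]<20)&(hsv[...,1]>100)).astype(np.uint8)
    N,l,s,c=cv2.connectedComponentsWithStats(m); i=1+s[1:,4].argmax()
    b=cv2.boxPoints(cv2.minAreaRect(np.argwhere(l==i)[:,::-1].astype(np.float32)))+[x,y]
    return b, s[i,4]
bs,n=ends(f['pixels'],(270,180,298,224)); print('scene',bs.round(1).tolist(),n)
bd,n=ends(a['pixels'],(218,170,252,200)); print('side',bd.round(1).tolist(),n)
bw,n=ends(w['pixels'],(328,158,365,256)); print('wrist',bw.round(1).tolist(),n)
print('wrist on .055',onz(w,bw,.055).round(3).tolist())
print('scene top',onz(f,[(180+276/2.5,120+168/2.5),(180+243/2.5,120+235/2.5)],.055).round(3).tolist())
print('side top',onz(a,[(160+155/2.5,130+142/2.5),(160+216/2.5,130+112/2.5)],.055).round(3).tolist())
print('expected px w/s/d',[proj(g,[[.4833,.1113,.055],[.6033,.1113,.055]]).round(0).tolist() for g in(w,f,a)])
E
```

```text
[-2.06775528 -2.06826391 -0.29915864] [ 0.01929827 -0.50975424  0.35736982] [ 0.46000968 -0.01999871  0.3300389 ] [6.24315338e-05 1.25029884e-05 9.99999998e-01 3.09488604e-06]
scene [[274.7, 211.3], [288.1, 185.9], [292.4, 188.2], [279.0, 213.6]] 138
side [[218.1, 187.2], [245.2, 171.8], [251.0, 182.0], [224.0, 197.4]] 294
wrist [[337.0, 248.6], [345.3, 170.0], [358.4, 171.4], [350.2, 250.0]] 973
wrist on .055 [[0.602, 0.099, 0.055], [0.483, 0.102, 0.055], [0.485, 0.12, 0.055], [0.604, 0.118, 0.055]]
scene top [[0.489, 0.113, 0.055], [0.612, 0.114, 0.055]]
side top [[0.485, 0.109, 0.055], [0.597, 0.104, 0.055]]
expected px w/s/d [[[352.0, 171.0], [346.0, 250.0]], [[290.0, 186.0], [278.0, 212.0]], [[221.0, 187.0], [247.0, 173.0]]]
```

All three views agree that the scraper is standing at about (0.543,0.111), with its top at 55 mm. I'll retry the grasp, checking the gap and stopping if it closes empty.

```bash
python3 - <<'E'
from h import *
import pickle
manip.move_ptp([.5435,.1105,.12],vq(0)); s=st(); print(s['clock'],s['tool_pos'],s['finger_gap'])
manip.servo_line([.5435,.1105,.042],rate=.10)
s=st(); print(s['clock'],s['tool_pos'],s['finger_gap'],s['ft_force'])
A=[grab('scene'),grab('side')]
close(60); s=st(); print(s['clock'],s['tool_pos'],s['finger_gap'],s['gripper_force'],s['ft_force'])
manip.hold(.1); s=st(); print(s['finger_gap'],s['gripper_force'])
B=[grab('scene'),grab('side')]
pickle.dump((A,B),open('c6.pkl','wb'))
cr=lambda S,i:cv2.resize(S[i]['pixels'][(150,140)[i]:(240,230)[i],(225,180)[i]:(345,300)[i]],(400,300))
cv2.imwrite('pics/c6.png',np.vstack([np.hstack([cr(A,0),cr(A,1)]),np.hstack([cr(B,0),cr(B,1)])]))
E
```

```text
29.5333 [0.54416802 0.11017491 0.12114074] 1.0020454167169903
30.4667 [0.54409562 0.1105405  0.0426456 ] 1.002066738556764 [-0.28646076  0.30941498 -0.37343034]
31.3333 [0.54376834 0.11218127 0.04334671] -0.0009409829699611047 5.365000102810882 [-3.96728776  3.06936241 12.06364647]
0.0034014367119596786 5.338487172230089
```

View pics/c6.png

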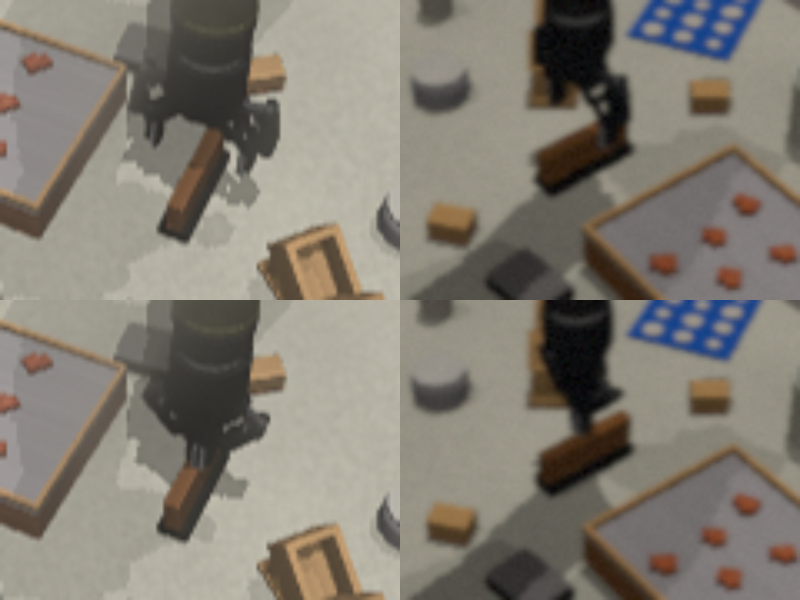

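The pictures show the closed fingers resting on top of the rib, with 12 N upward. So the fingertips are higher than the stated geometry gives, and the first grasp held only the rib's top edge. I'll triangulate the tips in these views.

```bash
python3 - <<'E'
from h import *
import pickle
A,B=pickle.load(open('c6.pkl','rb'))
s=lambda x,y:(225+x/3.333-.4,150+y/3.333-.4); d=lambda x,y:(180+(x-400)/3.333-.4,140+y/3.333-.4)
print('closed tip',tri(B[0],[s(198,168)],B[1],[d(585,130)]).round(4))
print('open near tip (-y)',tri(A[0],[s(155,143)],A[1],[d(607,147)]).round(4))
for z in (.022,.035,.055): print(z,'proj closed tip scene',((proj(B[0],[[.5437,.112,z]])-[225,150]+.4)*3.333+[0,300]).round(0),'side',((proj(B[1],[[.5437,.112,z]])-[180,140]+.4)*3.333+[400,300]).round(0))
w=pickle.load(open('w3.pkl','rb'))  # TCP .5455,.1098,.1883 open
for dz in(-.03,-.009,.0,.02,.04):print(dz,proj(w,[[.5455,.1098-.0425,.1883+dz],[.5455,.1098+.0425,.1883+dz]]).round(0).tolist())
print(kinematics.inverse_kinematics([.5435,.111,.010],vq(0)), st()['joints'].round(3))
E
```

```text
closed tip [[0.5498 0.1135 0.0553 0.0006]]
open near tip (-y) [[0.5449 0.0652 0.0657 0.0028]]
0.022 proj closed tip scene [[197. 482.]] side [[583. 455.]]
0.035 proj closed tip scene [[198. 475.]] side [[582. 446.]]
0.055 proj closed tip scene [[199. 463.]] side [[582. 433.]]
-0.03 [[189.0, 219.0], [325.0, 219.0]]
-0.009 [[181.0, 232.0], [332.0, 232.0]]
0.0 [[177.0, 239.0], [336.0, 239.0]]
0.02 [[167.0, 257.0], [346.0, 257.0]]
0.04 [[153.0, 280.0], [359.0, 280.0]]
[ 0.2014613   0.40052811 -0.4371616   0.73310661  0.          0.2014613 ] [ 0.201  0.361 -0.405  0.803  0.003  0.201]
```

The triangulation puts the closed tips about 12 mm behind the reported TCP, and 23 mm behind when open. Contact force, both views and the wrist picture all agree. I'll regrasp with the TCP at 10 mm so the tips sit at about 22 mm, and sweep only once the grasp is verified.

```bash
cat >> h.py <<'E'
def sweep(x,f0,yend=-124):
    manip.move_ptp(W(x,90,.085),vq(sy)); manip.servo_line(W(x,90,.064),rate=.08)
    z=.064
    while z>.0575:
        z-=.001; manip.servo_line(W(x,90,z),rate=.03); df=st()['ft_force'][2]-f0
        if df>2: break
    print('contact',z,df); assert df>1
    for y in np.linspace(90,yend,4)[1:]:
        manip.servo_line(W(x,y,z),rate=.10); s=st(); df=s['ft_force'][2]-f0; print(round(y),np.round(s['ft_force'],1),round(df,1),np.round(s['tool_pos'],4),round(float(s['finger_gap']),3))
        if df>6: z+=.0005
        elif df<.8: z-=.0005
    manip.servo_line(W(x,yend,.085),rate=.12); print(st()['clock'])
E
python3 - <<'E'
from h import *
manip.servo_line([.5435,.111,.065],rate=.1); open_jaws(); s=st(); b=s['ft_force']; print(s['clock'],b)
for z in(.030,.010):
    manip.servo_line([.5435,.111,z],rate=.10); s=st(); d=s['ft_force']-b; print(z,d,s['tool_pos'])
    assert np.abs(d).max()<5
close(70); s=st(); print(s['clock'],s['finger_gap'],s['gripper_force'],s['ft_force']); assert s['gripper_force']>30
manip.servo_line([.5435,.111,.085],rate=.1); manip.hold(.1); s=st(); print(s['clock'],s['ft_force'],s['finger_gap'],s['gripper_force'])
assert s['gripper_force']>30 and s['ft_force'][2]-b[2]<-.8
sweep(-36,s['ft_force'][2])
E
```

```text
32.7 [-1.31914256  1.00274914 -1.07704593]
0.03 [ 1.01585285 -0.58434217  1.40583906] [0.54324424 0.11095332 0.02983523]
0.01 [ 0.5287802  -1.465509    1.34443802] [0.54316424 0.11094118 0.00994263]
34.175 0.19835497115193643 68.6472237110138 [-0.56182778 -0.24720319  2.81758646]
35.175 [-0.36421576 -0.19624032 -1.94285737] 0.19489813174486972 68.17700028419495
contact 0.06 3.9021982442627885
19 [-0.  -2.9  4.8] 6.8 [ 0.5193 -0.1107  0.0603] 0.202
-53 [ 0.1 -2.   0.8] 2.8 [ 0.517  -0.1811  0.0603] 0.201
-124 [ 0.2 -0.3 -1.2] 0.8 [ 0.515  -0.252   0.0603] 0.201
40.2
```

The gap now reads 17 mm, which matches the rib, contact came at exactly 60 mm, and the forces were light. Now the second sweep.

```bash
cat > chk.py <<'E'
from h import *
def chips():
    for n in('scene','side'):
        f=grab(n); hsv=cv2.cvtColor(f['pixels'],cv2.COLOR_BGR2HSV)
        m=((hsv[...,0]<11)&(hsv[...,1]>100)&(hsv[...,2]>60)).astype(np.uint8)
        N,_,s,c=cv2.connectedComponentsWithStats(m)
        for i in range(1,N):
            for z,l in((.055,'plate'),(.01,'tray')):
                p=(onz(f,[c[i]],z)[0,:2]-sc)@sR*1e3
                if s[i,4]>=4 and abs(p[0])<110 and -255<p[1]<125: print(n,l,p.round(0),s[i,4])
E
python3 - <<'E'
from chk import *
sweep(36,-1.9)
s=st(); print(s['finger_gap'],s['gripper_force'])
manip.servo_line(W(36,40,.16),rate=.3); print(st()['clock'])
chips()
E
```

```text
contact 0.06 3.9277892693865284
19 [ 0.3 -3.3  4.7] 6.6 [ 0.5912 -0.113   0.0604] 0.198
-53 [ 0.2 -2.2  1.8] 3.7 [ 0.5889 -0.1836  0.0604] 0.201
-124 [-0.1 -0.5  0.2] 2.1 [ 0.587  -0.2543  0.0603] 0.199
45.475
0.19913864343683216 68.31553816795349
46.225
scene plate [ -24. -137.] 29
scene tray [ -57. -165.] 29
scene plate [  44. -138.] 23
scene tray [  14. -166.] 23
scene plate [  75. -135.] 32
scene tray [  46. -163.] 32
side plate [   7. -176.] 105
side tray [  37. -154.] 105
side plate [ -42. -154.] 38
side tray [ -15. -131.] 38
side plate [ -84. -186.] 38
side tray [ -58. -165.] 38
```

Both views put all the red blobs in the tray: three in the scene view, and one triple plus two singles in the side view. I'll set the scraper back down and then check with a clear view.

```bash
python3 - <<'E'
from chk import *
manip.move_ptp([.5433,.111,.06],vq(0)); manip.servo_line([.5433,.111,.014],rate=.06); manip.hold(.1)
f0=st()['ft_force'][2]; z=.014
while z>.007:
    z-=.001; manip.servo_line([.5433,.111,z],rate=.03); df=st()['ft_force'][2]-f0
    if df>2: break
print('set',z,df,f0); open_jaws(); print(st()['clock'],st()['ft_force'])
manip.servo_line([.5433,.111,.14],rate=.12)
manip.move_ptp([.42,-.10,.33],vq(0)); manip.hold(.2); print(st()['clock'])
f=grab('wrist')
P=[[.4833,.1113,.055],[.6033,.1113,.055]]; print(proj(f,P).round(0).tolist())
hsv=cv2.cvtColor(f['pixels'],cv2.COLOR_BGR2HSV)
for t,(lo,hi,z) in dict(chip=(0,11,.01),wood=(5,20,.055)).items():
    m=((hsv[...,0]>=lo)&(hsv[...,0]<hi)&(hsv[...,1]>100)&(hsv[...,2]>60)).astype(np.uint8)
    N,_,s,c=cv2.connectedComponentsWithStats(m)
    for i in range(1,N):
        q=onz(f,[c[i]],z)[0,:2]; p=(q-sc)@sR*1e3
        if s[i,4]>40 and abs(p[0])<125 and -270<p[1]<300: print(t,p.round(0),'w',q.round(3),s[i].tolist())
chips()
cv2.imwrite('pics/end.png',f['pixels'])
E
```

```text
set 0.009999999999999998 5.326369104552771 -2.0781355323117334
49.925 [ 0.38743297 -0.82405213 -0.09188964]
52.5417
[[406.0, 199.0], [396.0, 275.0]]
chip [ -62. -164.] w [ 0.489 -0.292] [124, 187, 17, 16, 115]
chip [ -14. -140.] w [ 0.537 -0.268] [147, 215, 8, 14, 81]
chip [  21. -168.] w [ 0.571 -0.298] [126, 232, 18, 26, 183]
wood [-111.    1.] w [ 0.444 -0.125] [229, 169, 20, 5, 46]
wood [-102.  -55.] w [ 0.451 -0.182] [151, 173, 109, 8, 439]
wood [ -72. -148.] w [ 0.479 -0.275] [124, 187, 17, 18, 217]
wood [-55. 117.] w [ 0.502 -0.01 ] [317, 198, 6, 28, 85]
wood [-27. 240.] w [0.534 0.111] [392, 199, 21, 72, 831]
wood [ -32. -124.] w [ 0.519 -0.252] [147, 215, 8, 14, 81]
wood [83. 31.] w [ 0.638 -0.1  ] [159, 227, 161, 83, 910]
wood [   0. -150.] w [ 0.551 -0.279] [126, 232, 18, 26, 230]
scene plate [ -24. -137.] 29
scene tray [ -57. -165.] 29
scene plate [  44. -138.] 23
scene tray [  14. -166.] 23
scene plate [  75. -135.] 32
scene tray [  46. -163.] 32
side plate [   7. -177.] 101
side tray [  36. -154.] 101
side plate [ -43. -154.] 37
side tray [ -16. -131.] 37
side plate [ -83. -187.] 39
side tray [ -58. -165.] 39
```

```bash
python3 -c "
from h import *
print(sign_off(), st()['clock'])"
```

```text
the job is handed in; nothing more can be done
the job is handed in; nothing more can be done
```

The job is handed in: the plate looks clear, all five chips appear to be in the tray (three overlap in view, so that count is partly inferred), and the scraper is standing on its foot on the bench, released at about 50 s of the 72 s allowed, after one empty regrasp in which the closed fingers pressed on its rib at about 12 N.

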